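Clip the grabber probe onto the test board's post

ROBOT

A 7-joint arm with a two-finger parallel gripper is mounted at the origin on the work surface. World frame = base frame: x ahead of the robot, y to its left, z up, the work surface at z = 0. Lengths are in m, angles in rad, forces in N, time in s.
With the tool pointing down it reaches from about 0.4 to 0.875 m from the base axis. Payload 4.4 kg.
Tool frame: the origin (TCP) lies at the very end of the fingers, on their centre line; the grasp point (between the pads) lies 19 mm behind it; z points along the fingers, y is the line along which they close (so a half turn about z gives the same grasp; the last joint's range is limited). The gripper opens to 85 mm and grips with 20 to 120 N. Pads are 22 mm wide; open, the fingers measure 114 mm over their backs; the gripper's body (76 mm by 85 mm) begins 54 mm behind the grasp point. The pads swing forward as they close: fully open they stand 13 mm farther back than shut.
Start: joints at [1.083, 0.628, 0.038, 1.517, -0.027, 0.996, -0.02], TCP at [0.266, -0.593, 0.231] pointing down, gripper open.
Joint ranges: [-3.06, 3.06], [-0.37, 2.12], [-1.25, 1.32], [0.18, 2.47], [-1.1, 4.24], [0.23, 1.98], [-2.94, 2.94]. Speed limits (rad/s): [2.57, 2.57, 3.14, 3.14, 3.14, 3.14, 3.14].

INTERFACE

Orientations are given as a unit quaternion [x, y, z, w].
In Python, from workcell import ctrl gives the robot as it stands.
- The arm moves only by the tool move_arm, never from a script. Its argument "rows" is a list that holds one entry, the list of rows, each a list of 7 numbers: the turn, a rotation vector about the tool's x, y, z in rad, then the shift along the tool's x, y, z in m, then the finger opening in m, from 0 to 0.0854. A call has 1 to 10 rows; each row shifts and turns the commanded pose from where the row before left it, along the tool's axes as they then stand; what a row does not reach is not made up. A row lasts 1/10 s, in which the tool goes at most 50 mm and 8.59 degrees, less where a joint would pass 70% of its speed; a pose out of reach is approached as far as the arm can. A call is refused whole if a number of a shift passes 0.05 or a number of a turn 0.15, either way. A call with a gripper value outside its range is refused whole. The fingers move at their own pace and stop on an object; "squeeze" is the grip in N (left out, the last holds). Time passes only in rows, so rows that do not move let the fingers close. It gives the time, the measured TCP pose, the force, the opening and the grip force at its end, in the units of the state.
- ctrl.sense(): the state, without advancing time (a new reading comes with each control period).
- ctrl.grab_frame(name): name is "scene" or "top" or "wrist"; returns a dict with "pixels" (384x512x3 uint8, red, green, blue), "z_map" (384x512 float32, m along the optical axis (not along the pixel's ray), 0 where there is no reading), "intrinsics" (3x3 intrinsics, pixels), "extrinsics" (4x4, takes a point from camera to world coordinates). Camera axes: x right, y down, z forward; pixel columns grow to the right and rows downward; lengths in m; the calibration is good to about 2 mm. A picture is of the moment at which its call begins.
- ctrl.sign_off(): hands the job in; it is judged then, once.
The state is a dict: "time_s": time; "qpos": joint angles; "qd": joint speeds; "effort": joint torques, N m; "position": TCP position; "ee_rot": TCP orientation; "force": force on the tool from outside, world axes, zero at the start; "moment": the same for the moment, N m; "opening": opening from 0.0 (shut) to 1.0 (fully open); "gripper_force": force on a finger pad.
Only numpy, scipy, OpenCV 4.12 (cv2) and the standard library are available. Lean on these libraries where they do the work, as an engineer would, in place of code of your own. Each camera call takes 0.05 s, during which the arm holds its last target. There are 200 camera calls.

TASK

Pick up the cordless grabber probe by squeezing its thumb plate towards its wing, so that its hook comes out, and with the probe laid on the test board catch the post that stands in the board's slot: the post's neck must go in sideways, under its wide head, between the hook and the nose. Then let go so that the spring closes the hook around the neck, and leave the probe clipped there, lying flat on the board and square across the slot. Feel for the post, work gently against it and the board, and leave the other things on the bench alone.

Things in the scene. Friction and masses are not known exactly. Their poses are not given: they have to be found in the camera images.
- probe: Cordless grabber probe, 110 g, white barrel, grey plates, steel hook, 118 mm long, lying flat at the start. x runs along it to the nose and hook, y to its left, z up; origin on the flat underside, on the centre line, below the wing's front face. Barrel x = -28 to 45 mm, 22 wide, 18 high; nose x = 45 to 60, y = -1.5 to 8, z = 4 to 16. The hook is open to the probe's right (-y).
- wing_face (a point): Probe x = 0, y = 0, z = 38 mm: front face of the wing, an upright plate fixed to the barrel, 5 mm thick, 30 wide (y), 50 high. Pinch from above with one finger here and the other on the thumb plate, fingertips kept above the barrel's top (18 mm).
- thumb_face (a point): Rear face of the thumb plate, an upright plate like the wing on the rear end of the plunger: probe x = -52 mm + plunger, y = 0, z = 38. So 52 mm behind the wing's front face at rest, 36 mm when fully pressed.
- plunger (a joint): Plunger travel, 0 at rest to 0.016 m fully pressed (firm stop). The spring needs 3 N to start and 9.5 N at the end. Thumb plate and hook move together along the probe's +x. Gap between nose and claw = 1 mm + plunger; at the claw's barb 3 mm less, so 14 mm fully pressed. Closed on the 8 mm neck it reads about 0.007, on nothing 0.
- nose (a point): Middle of the nose's front face: probe x = 60, y = 0, z = 10 mm, axes as the probe. A caught neck has its centre 4 mm ahead of it and at y = 2 to 4 mm, against the hook's arm.
- claw (a point): Middle of the claw's rear face: probe x = 61 mm + plunger, y = 0, z = 10 mm. The hook's arm runs forward along the probe's left side (inner face y = 8 mm); the claw, 5 mm thick, crosses from it in front of the nose to y = -5.5, where a barb (y = -5.5 to -2) points 3 mm back. All at z = 5 to 15 mm.
- board: Test board: grey slab 200 (x) x 160 (y) x 12 mm thick, fixed to the bench; origin at the centre of its underside, x away from the robot when unturned, y left, z up. A dark slot runs along y at x = 30 mm. Two plain headless stubs, 14 mm across and 18 high, at x = 85, y = -55 and 55 mm, are not to be used.
- slot: The slot and its post; origin mid-slot on the board's top (board x = 30, y = 0, z = 12 mm). The steel post is clamped in it, at x = 0 but up to 30 mm either way in y from here, not measured. Neck 8 mm across, 26 tall; round head on it 18 mm across, 8 thick. To catch it: probe's x along the board's, moving to -y until the neck meets the hook's arm.
- tape_roll: Bystander: yellow tape roll 90 mm across, 22 high, lying flat; origin under its centre.
- pan_jar: Bystander: small jar 40 mm across, 50 high; origin under its centre.
- weight: Bystander: brass calibration weight 24 mm across, 38 high; origin under its centre.
- mouse: Bystander: black computer mouse 100 x 60 x 30 mm; origin under its centre.
- screwdriver: Bystander: screwdriver about 180 mm long, lying along its x axis; origin at the middle of its underside.
- sample_dish: Bystander: white dish 90 mm across, 16 high; origin under its centre.
Mind the look-alikes: they are no part of the job. What is shaped like the probe but yellow is not meant.

How it is judged:
On the way:
1. the hook is out, with the probe down at the slot (value of joint plunger above 0.013 m and y of nose in the frame of slot between -0.06 and 0.06 m and x of nose in the frame of slot between -0.03 and 0.03 m and z of probe in the frame of board below 0.022 m), for 0.2 s.
At the end, for the whole second after the job is handed in: Hook closed on the post's neck (plunger 5.2 to 8.8 mm), nose 0 to 8 mm short of the slot line and 38 mm right to 32 left of its middle, probe flat on the board (underside within 4 mm of its top, tilt under 0.1 rad, gripping the post with over 1 N), square within 0.1 rad, at rest, released (value of joint plunger between 0.0052 and 0.0088 m and x of nose in the frame of slot between -0.008 and 0 m and y of nose in the frame of slot between -0.038 and 0.032 m and z of probe in the frame of board between 0.008 and 0.016 m and angle between the x axis of probe and the x axis of board, either way round below 0.1 rad and angle between probe's own z axis and vertical below 0.1 rad and linear speed of probe below 0.02 m/s and contact force between probe and slot above 1 N); the robot touches nothing.
It fails at once if the probe, its hook held open, pushes on the post with more than 7 N (value of joint plunger above 0.012 m and contact force between probe and slot above 7 N).
It fails at once if the probe is pressed on the board with more than 40 N (contact force between probe and board above 40 N).
It fails at once if a bystander is moved more than 20 mm (distance of any of tape_roll, pan_jar, weight, mouse, screwdriver, sample_dish from where it was at the start of the episode above 0.02 m).
It also fails if it takes over 51 s, if anything falls off the work surface, if the arm or the gripper's body presses on something with over 40 N, if the wrist force passes 120 N, or if a joint passes its speed limit or range.

## Working session

There is one attempt and no reset: what is moved stays moved. The work goes in short steps, Python scripts to look and compute and a tool call to move; the robot and the scene stay as the last step left them, time stands still between calls to the robot, and variables do not carry over. Pictures are saved under pics/ and viewed, at most 10 in all, crops included, and the job is handed in when it is done.

Besides the shell and the picture viewer there is one more tool, called after ">>>" by a JSON object that holds its "api" and its "payload". move_arm: Moves the arm, as the interface text tells. Its arguments: {"type":"object","properties":{"rows":{"type":"array","items":{"type":"array","items":{"type":"array","items":{"type":"number"}}}},"squeeze":{"type":"number"}},"required":["rows"]}

```bash
mkdir -p pics; cat > h.py <<'E'
import numpy as np, cv2, json
from workcell import ctrl
def grab(n):
    f=ctrl.grab_frame(n); np.savez(f'{n}.npz',**{k:np.array(f[k]) for k in f}); return f
def pts(f):
    K=np.array(f['intrinsics']);T=np.array(f['extrinsics']);z=np.array(f['z_map'])
    v,u=np.mgrid[:z.shape[0],:z.shape[1]]
    p=np.stack([(u-K[0,2])/K[0,0]*z,(v-K[1,2])/K[1,1]*z,z],-1)
    return p@T[:3,:3].T+T[:3,3]
def save(img,n): cv2.imwrite('pics/'+n,cv2.cvtColor(np.ascontiguousarray(img),cv2.COLOR_RGB2BGR))
E
python3 - <<'E'
from h import *
a=grab('scene');b=grab('top')
im=np.hstack([a['pixels'],b['pixels']])
save(b['pixels'],'top0.png');save(a['pixels'],'scene0.png')
print(ctrl.sense()); print(b['extrinsics'],b['intrinsics'])
E
```

```text
{'time_s': 0.1, 'qpos': array([ 1.08322665,  0.6292506 ,  0.03843118,  1.51826574, -0.02698644,
        0.99634885, -0.02000875]), 'qd': array([-5.24454459e-04, -8.84145525e-04,  7.45281603e-04, -2.07217948e-03,
        8.84663018e-05,  1.11611582e-04, -5.86357659e-04]), 'effort': array([ 3.81642501e-03, -5.64517307e+01,  1.23057134e+00, -1.93970168e+01,
        1.13048544e-02,  5.38436478e-03,  2.71171331e-05]), 'position': array([ 0.26588967, -0.59249826,  0.23048352]), 'ee_rot': array([ 9.77844691e-01,  2.09329860e-01, -1.94128095e-04, -8.55743844e-04]), 'force': array([-0.37922168, -0.1449852 ,  0.36783604]), 'moment': array([ 0.01877396, -0.00267107,  0.01058873]), 'gripper_force': 0.0, 'opening': 0.998781117018735}
[[ 0.02801507 -0.99248027  0.11915563  0.44866261]
 [-0.99956377 -0.02669913  0.01262621  0.09114461]
 [-0.00934991 -0.11945738 -0.9927953   1.17812865]
 [ 0.          0.          0.          1.        ]] [[483.20928299   0.         256.62145602]
 [  0.         483.20928299 193.59700162]
 [  0.           0.           1.        ]]
```

View pics/top0.png

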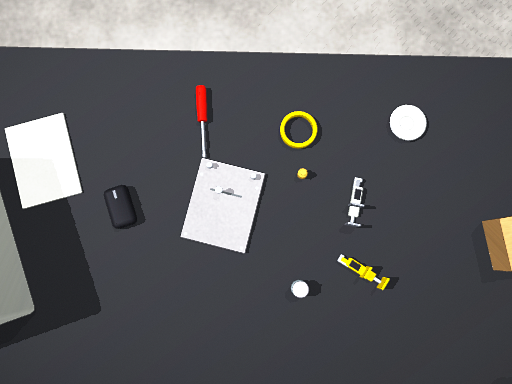

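View pics/scene0.png

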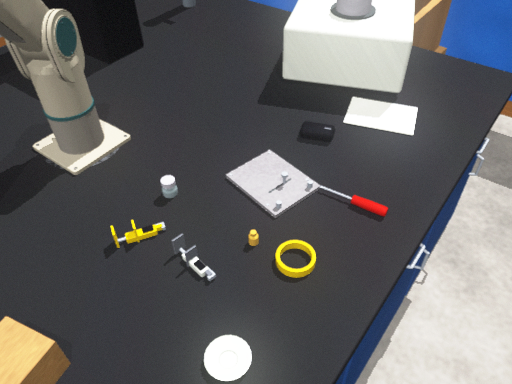

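The top view shows two probe-shaped things: a white one at (356,203) and a yellow one at (364,272). White barrel with grey plates fits the description; the yellow one is the look-alike. The board is at (223,205) with its post near (219,189). I'll confirm with a crop and measure.

```bash
python3 - <<'E'
from h import *
b=dict(np.load('top.npz'));P=pts(b);im=b['pixels']
c1=cv2.resize(im[165:240,320:395],None,fx=5,fy=5,interpolation=cv2.INTER_CUBIC)
c2=cv2.resize(im[150:255,175:280],(375,375),interpolation=cv2.INTER_CUBIC)
save(np.hstack([c1,c2]),'crop1.png')
# board: pixel rect on board top
m=(im.min(2)>90)&(abs(P[...,2]-.012)<.006); m[:, :170]=0;m[:,275:]=0;m[:150]=0;m[260:]=0
q=P[m][:,:2].astype(np.float32); print('board',cv2.minAreaRect(q*1000), np.median(P[m][:,2]))
# high pts over board
s=np.zeros(m.shape,bool);s[155:255,180:268]=1
h=s&(P[...,2]>.022)
n,l,st,ce=cv2.connectedComponentsWithStats(h.astype(np.uint8))
for i in range(1,n):
  if st[i,4]>3: print(ce[i],st[i,4],P[l==i].mean(0),P[l==i][:,2].max())
# probe
s=np.zeros(m.shape,bool);s[170:235,335:375]=1
sat=im.max(2).astype(int)-im.min(2)
h=s&(P[...,2]>.006)&(sat<60); q=P[h]
print('probe',h.sum(),cv2.minAreaRect((q[:,:2]*1000).astype(np.float32)))
for lo,hi in((.006,.022),(.022,.035),(.035,.06)):
  k=q[(q[:,2]>lo)&(q[:,2]<hi)]; print(lo,len(k),k.mean(0) if len(k) else '', cv2.minAreaRect((k[:,:2]*1000).astype(np.float32)) if len(k)>2 else '')
E
```

```text
board ((569.5691528320312, 187.2974395751953), (162.47918701171875, 218.6131134033203), 77.66268920898438) 0.011089988091072422
[208.82142857 164.39285714] 28 [0.6546524  0.22326145 0.02810389] 0.032371995966089306
[253.  175.5] 26 [0.63031232 0.1157116  0.02824976] 0.03218146829042978
[218.15555556 189.42222222] 45 [0.59219644 0.19685115 0.04471296] 0.049816301760933435
probe 453 ((528.0895385742188, -53.195709228515625), (137.5628662109375, 327.72509765625), 22.871219635009766)
0.006 310 [ 0.58046428 -0.13196359  0.01523916] ((581.2513427734375, -129.22201538085938), (84.69593048095703, 154.82862854003906), 85.55467224121094)
0.022 61 [ 0.577369   -0.13170417  0.02502703] ((561.8861694335938, -129.8001251220703), (28.84874725341797, 90.45409393310547), 79.92262268066406)
0.035 75 [ 0.54370358 -0.12667294  0.04675098] ((543.044189453125, -126.94099426269531), (30.06146812438965, 52.05116653442383), 80.38858032226562)
```

View pics/crop1.png

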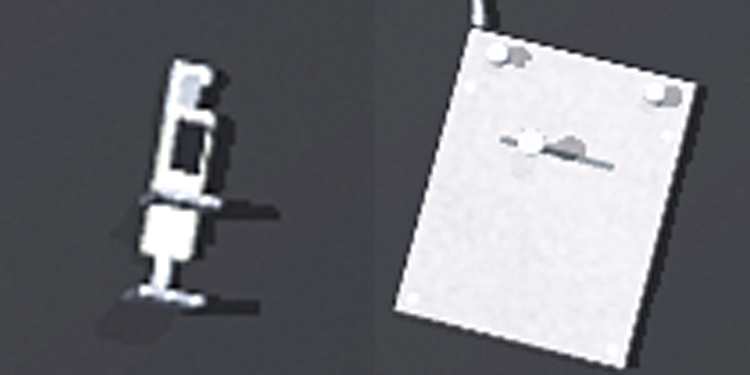

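The crop confirms it: the white probe has its nose up (world +x), its hook arm at left and its opening at right. The board's post sits left of mid-slot (about y = +16 mm).

>>> {"api": "move_arm", "payload": {"rows": [[[0, 0, -0.14, 0, 0, 0, 0.0854], [0, 0, -0.14, 0, 0, 0, 0.0854], [0, 0, -0.14, 0, 0, 0, 0.0854], [0, 0, -0.14, 0, 0, 0, 0.0854], [0, 0, -0.14, 0, 0, 0, 0.0854], [0, 0, -0.14, 0, 0, 0, 0.0854], [0, 0, -0.14, 0, 0, 0, 0.0854], [0, 0, 0, 0.04, 0.015, 0, 0.0854], [0, 0, 0, 0.04, 0.015, 0, 0.0854], [0, 0, 0, 0.04, 0.015, 0, 0.0854]]]}}

```text
time_s: 1.1
position: [0.3308, -0.4809, 0.2308]
ee_rot: [0.765, 0.644, 0.0, -0.0]
force: [0.7, 0.2, -0.2]
opening: 0.999
gripper_force: 0.0
```

>>> {"api": "move_arm", "payload": {"rows": [[[0, 0, 0, 0.043, 0.017, 0.006, 0.0854], [0, 0, 0, 0.043, 0.017, 0.006, 0.0854], [0, 0, 0, 0.043, 0.017, 0.006, 0.0854], [0, 0, 0, 0.043, 0.017, 0.006, 0.0854], [0, 0, 0, 0.043, 0.017, 0.006, 0.0854], [0, 0, 0, 0.043, 0.017, 0.006, 0.0854], [0, 0, 0, 0.043, 0.016, 0.006, 0.0854], [0, 0, 0, 0.043, 0.016, 0.006, 0.0854], [0, 0, 0, 0.042, 0.016, 0.006, 0.0854], [0, 0, 0, 0, 0, 0, 0.0854]]]}}

```text
time_s: 2.1
position: [0.5465, -0.1184, 0.1766]
ee_rot: [0.761, 0.649, 0.002, -0.001]
force: [0.4, 0.3, -1.6]
opening: 1.003
gripper_force: 0.0
```

```bash
python3 - <<'E'
from h import *
a=grab('wrist');save(a['pixels'],'w1.png');P=pts(a)
print(ctrl.sense()['position'],ctrl.sense()['ee_rot'])
hi=(P[...,2]>.03)&(P[...,2]<.06)&(a['z_map']>.05)
n,l,st,ce=cv2.connectedComponentsWithStats(hi.astype(np.uint8))
for i in range(1,n):
  if st[i,4]>60: print(st[i],P[l==i].mean(0),cv2.minAreaRect((P[l==i][:,:2]*1000).astype(np.float32)))
E
```

```text
[ 0.54465647 -0.12259815  0.17666725] [ 7.61918169e-01  6.47672334e-01  6.29545223e-04 -9.24552059e-04]
[330  44  17  18 234] [ 0.63978383 -0.00360796  0.03880867] ((640.0402221679688, -3.4382238388061523), (14.249937057495117, 14.327889442443848), 65.79559326171875)
[  31   77   51   41 1626] [ 0.36904217 -0.00107144  0.04912155] ((365.7969970703125, -0.6217498779296875), (36.18132019042969, 36.610740661621094), 65.61196899414062)
[232 178   6  32 181] [ 0.5192595  -0.1217843   0.04826999] ((518.6629638671875, -123.22958374023438), (30.15842628479004, 4.730929374694824), 80.44933319091797)
[275 178   7  32 183] [ 0.56443854 -0.12944408  0.04785963] ((564.662353515625, -131.15330505371094), (29.4705867767334, 5.095918655395508), 79.72306060791016)
[127 224  34  20 381] [ 0.40877238 -0.15372096  0.04384506] ((407.81463623046875, -154.64163208007812), (5.92294979095459, 30.21219253540039), 59.593605041503906)
[117 257  26  18 269] [ 0.37996569 -0.1910955   0.04324598] ((379.1929016113281, -192.45887756347656), (6.736836910247803, 20.241230010986328), 58.2671012878418)
```

View pics/w1.png

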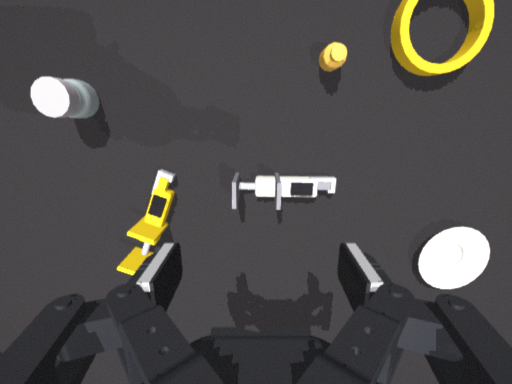

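The wrist view shows the white probe at (285,187): thumb plate at (235,190), wing at (279,190). It is clear of the yellow one at (155,215). Descending to pinch.

>>> {"api": "move_arm", "payload": {"rows": [[[0, 0, 0.01, -0.005, -0.002, 0.03, 0.0854], [0, 0, 0, 0, 0, 0.03, 0.0854], [0, 0, 0, 0, 0, 0.03, 0.0854], [0, 0, 0, 0, 0, 0.03, 0.0854], [0, 0, 0, 0, 0, 0.02, 0.0854], [0, 0, 0, 0, 0, 0.01, 0.0854], [0, 0, 0, 0, 0, 0, 0.0854], [0, 0, 0, 0, 0, 0, 0.0854]]]}}

```text
time_s: 2.95
position: [0.541, -0.1324, 0.028]
ee_rot: [0.768, 0.641, 0.0, 0.0]
force: [-0.2, 0.5, 0.4]
opening: 0.996
gripper_force: 0.0
```

```bash
python3 -c "
from h import *
s=ctrl.sense();print(s['position'],s['ee_rot'],s['force'])"
```

```text
[ 0.54097383 -0.13237558  0.027987  ] [7.67747986e-01 6.40751736e-01 1.75135446e-04 4.59638719e-04] [-0.17211864  0.53324114  0.36209291]
```

>>> {"api": "move_arm", "payload": {"rows": [[[0, 0, 0, 0.005, 0, 0.005, 0.0854], [0, 0, 0, 0, 0, 0.004, 0.0854], [0, 0, 0, 0, 0, 0, 0.06], [0, 0, 0, 0, 0, 0, 0.055], [0, 0, 0, 0, 0, 0, 0.05], [0, 0, 0, 0, 0, 0, 0.04], [0, 0, 0, 0, 0, 0, 0.03], [0, 0, 0, 0, 0, 0, 0.02], [0, 0, 0, 0, 0, 0, 0.02], [0, 0, 0, 0, 0, 0, 0.02]]], "squeeze": 35}}

```text
time_s: 3.95
position: [0.5479, -0.1277, 0.021]
ee_rot: [0.767, 0.641, 0.004, 0.005]
force: [4.8, -1.8, 9.5]
opening: 0.409
gripper_force: 34.5
```

```bash
python3 - <<'E'
from h import *
a=grab('wrist');save(a['pixels'],'w2.png')
s=ctrl.sense();print(s['time_s'],s['position'],s['ee_rot'],s['force'],s['opening']*85.4,s['gripper_force'])
E
```

```text
4.0 [ 0.54794991 -0.12771189  0.0210431 ] [0.76750391 0.64101136 0.00440734 0.00477086] [ 5.48392369 -1.93159341  9.46430366] 35.40131126419562 34.505454897880554
```

View pics/w2.png

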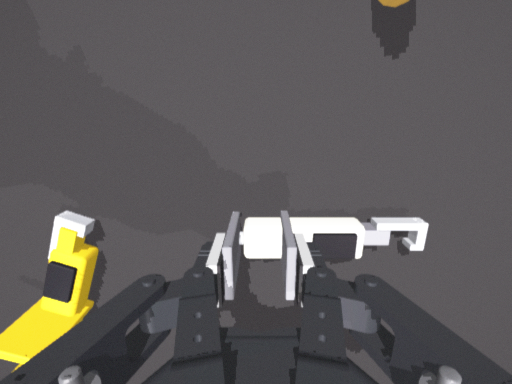

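Fully pressed (35.4 mm); the picture shows the hook out at (413,235). There is about 9 N upward on the fingers, probably the tip on the barrel. I'll lift and check the hang.

>>> {"api": "move_arm", "payload": {"rows": [[[0, 0, 0, 0, 0, -0.003, 0.02], [0, 0, 0, 0, 0, -0.01, 0.02], [0, 0, 0, 0, 0, -0.025, 0.02], [0, 0, 0, 0, 0, -0.04, 0.02], [0, 0, 0, 0, 0, -0.04, 0.02], [0, 0, 0, 0, 0, 0, 0.02], [0, 0, 0, 0, 0, 0, 0.02]]]}}

```text
time_s: 4.7
position: [0.5411, -0.1268, 0.1371]
ee_rot: [0.768, 0.641, 0.0, 0.0]
force: [0.1, -1.0, -0.6]
opening: 0.411
gripper_force: 35.2
```

```bash
cat >> h.py <<'E'
from scipy.spatial.transform import Rotation as R
def tcp():
    s=ctrl.sense(); T=np.eye(4);T[:3,:3]=R.from_quat(s['ee_rot']).as_matrix();T[:3,3]=s['position'];return T,s
def intool(P,T): return (P-T[:3,3])@T[:3,:3]
E
python3 - <<'E'
from h import *
np.set_printoptions(precision=4,suppress=True)
a=grab('wrist');b=grab('scene')
T,s=tcp();print(s['time_s'],s['position'],s['ee_rot'],s['force'],s['opening']*85.4,s['gripper_force'])
P=pts(a);q=intool(P,T); im=a['pixels']
np.save('q.npy',q)
# white bright pixels near
m=(im.min(2)>150)&(abs(q[...,0])<.05)&(q[...,1]>.02)&(q[...,1]<.12)&(abs(q[...,2])<.04)&(a['z_map']>.05)
for y0 in np.arange(.02,.11,.008):
  k=m&(q[...,1]>y0)&(q[...,1]<y0+.008)
  if k.sum()>5: x=q[k];print(round(y0,3),k.sum(),np.percentile(x[:,0],[2,98]),np.percentile(x[:,2],[5,50,95]),np.argwhere(k).mean(0))
np.set_printoptions(precision=3)
c=im[190:300,190:450];c=cv2.resize(c,None,fx=3,fy=3)
save(c,'w3.png')
E
```

```text
4.8 [ 0.54   -0.1266  0.1353] [ 0.7675  0.6411 -0.0011 -0.0011] [ 0.0454 -0.2112 -1.4694] 35.03915682323339 35.183520913124084
0.02 456 [0.0073 0.011 ] [-0.0376 -0.0112  0.0112] [238.0855 300.7939]
0.028 260 [0.0016 0.0108] [-0.001   0.0008  0.0126] [227.8885 310.1077]
0.036 195 [0.0072 0.0108] [-0.0008  0.0024  0.013 ] [225.1487 323.8051]
0.044 199 [0.0072 0.0109] [-0.0011  0.0024  0.0133] [225.0302 336.9347]
0.052 242 [-0.0067  0.0108] [-0.002   0.0009  0.0117] [228.7231 351.5826]
0.06 280 [-0.009   0.0103] [-0.0014  0.0003  0.0093] [237.775  362.2714]
0.068 257 [-0.0014  0.0115] [0.0001 0.0013 0.0031] [234.0584 378.284 ]
0.076 184 [-0.0007  0.0118] [0.0004 0.0017 0.0052] [229.288 389.413]
0.084 120 [0.0078 0.0119] [0.001  0.002  0.0085] [224.7583 404.2667]
0.092 309 [-0.0051  0.0118] [0.0007 0.0018 0.0084] [232.8188 417.6246]
0.1 61 [-0.0053  0.0115] [0.0009 0.0018 0.0081] [234.9672 423.8197]
```

View pics/w3.png

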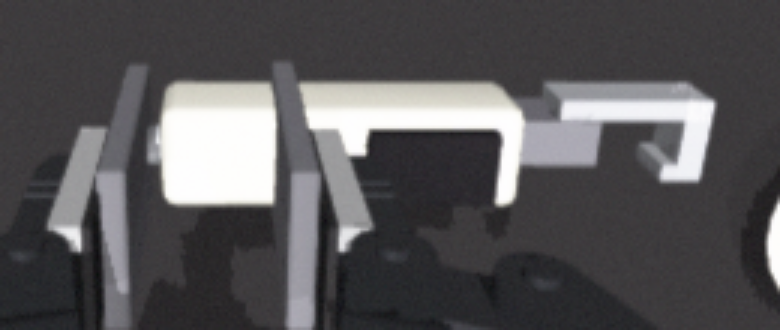

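The probe hangs level: barrel top at TCP level, so its underside is about 17 mm below the TCP, and the hook is fully out. Moving to the left of the post, turning square to the board (about -12.5°).

>>> {"api": "move_arm", "payload": {"rows": [[[0, 0, 0.039, 0.02, -0.005, 0, 0.02], [0, 0, 0, 0.035, -0.01, 0, 0.02], [0, 0, 0, 0.035, -0.01, 0, 0.02], [0, 0, 0, 0.04, -0.012, 0, 0.02], [0, 0, 0, 0.04, -0.012, 0, 0.02], [0, 0, 0, 0.04, -0.012, 0, 0.02], [0, 0, 0, 0.04, -0.012, 0, 0.02], [0, 0, 0, 0.035, -0.012, 0, 0.02], [0, 0, 0, 0.035, -0.012, 0, 0.02], [0, 0, 0, 0.026, -0.007, 0, 0.02]]]}}

```text
time_s: 5.8
position: [0.5117, 0.2361, 0.1345]
ee_rot: [0.779, 0.627, -0.002, -0.001]
force: [0.1, -0.1, -0.5]
opening: 0.41
gripper_force: 35.2
```

>>> {"api": "move_arm", "payload": {"rows": [[[0, 0, 0, 0, 0, 0, 0.02], [0, 0, 0, 0, 0, 0, 0.02], [0, 0, 0, 0, 0, 0, 0.02]]]}}

```text
time_s: 6.1
position: [0.5135, 0.2316, 0.1352]
ee_rot: [0.78, 0.625, -0.002, 0.0]
force: [-0.7, -0.1, -1.7]
opening: 0.409
gripper_force: 35.2
```

```bash
python3 - <<'E'
from h import *
np.set_printoptions(precision=4,suppress=True)
a=grab('wrist');grab('top')
T,s=tcp();print(s['time_s'],s['position'],s['ee_rot'],s['force'],s['opening']*85.4)
im=a['pixels'];save(im,'w4.png');P=pts(a)
m=(abs(P[...,2]-.012)<.004)&(a['z_map']>.05)&(im.min(2)>80)
c=max(cv2.findContours(m.astype(np.uint8),0,2)[0],key=cv2.contourArea)
print('board',cv2.minAreaRect((P[m][:,:2]*1000).astype(np.float32)),np.median(P[m][:,2]))
for lo,hi,nm in((.038,.056,'post'),(.024,.036,'stub')):
  k=((P[...,2]>lo)&(P[...,2]<hi)&(a['z_map']>.05)).astype(np.uint8)
  n,l,st,ce=cv2.connectedComponentsWithStats(k)
  for i in range(1,n):
    if st[i,4]>60: x=P[l==i];print(nm,st[i],x.mean(0),cv2.minAreaRect((x[:,:2]*1000).astype(np.float32)),'tool',intool(x.mean(0),T))
E
```

```text
6.2 [0.514  0.2317 0.1357] [ 0.7805  0.6251 -0.0009  0.0002] [-0.0791  0.0885 -1.3212] 35.23223081753561
board ((603.4830932617188, 181.8538818359375), (175.73526000976562, 290.68505859375), 82.06151580810547) 0.013422674399820256
post [339 204  21  16 241] [0.5913 0.2001 0.0465] ((591.9400634765625, 199.339599609375), (12.74750804901123, 17.198240280151367), 74.64022827148438) tool [-0.0138  0.0824  0.0892]
stub [397 162  19  15 220] [0.6526 0.2241 0.0304] ((653.5424194335938, 223.56515502929688), (12.848793983459473, 13.837711334228516), 75.39893341064453) tool [0.0231 0.1369 0.1052]
stub [382 262  15  15 168] [0.6288 0.1178 0.0301] ((629.3966064453125, 116.58108520507812), (13.174494743347168, 13.38147258758545), 78.37142181396484) tool [-0.0859  0.137   0.1057]
```

View pics/w4.png

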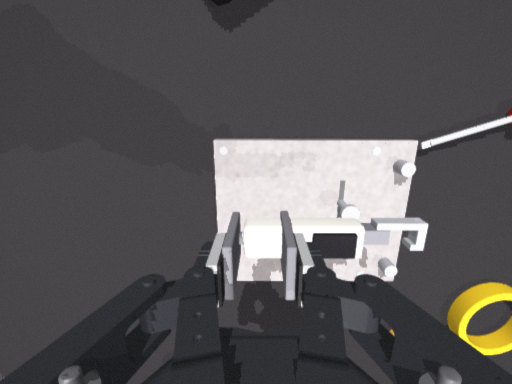

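The picture shows the post head at (348,211), partly hidden by the barrel, and the stubs at (407,168) and (388,266). The tool is square to the board. The post is about 17 mm to the probe's right. I'll take a little more side clearance and descend.

>>> {"api": "move_arm", "payload": {"rows": [[[0, 0, 0, 0.006, -0.003, 0, 0.02], [0, 0, 0, 0, 0, 0.03, 0.02], [0, 0, 0, 0, 0, 0.03, 0.02], [0, 0, 0, 0, 0, 0.02, 0.02], [0, 0, 0, 0, 0, 0.01, 0.02], [0, 0, 0, 0, 0, 0.005, 0.02], [0, 0, 0, 0, 0, 0, 0.02], [0, 0, 0, 0, 0, 0, 0.02], [0, 0, 0, 0, 0, 0, 0.02], [0, 0, 0, 0, 0, 0, 0.02]]]}}

```text
time_s: 7.2
position: [0.513, 0.2403, 0.0422]
ee_rot: [0.78, 0.626, 0.001, 0.0]
force: [0.4, -0.2, -1.9]
opening: 0.408
gripper_force: 35.2
```

```bash
python3 - <<'E'
from h import *
np.set_printoptions(precision=4,suppress=True)
a=grab('wrist')
T,s=tcp();print(s['time_s'],s['position'],s['ee_rot'],s['force'],s['opening']*85.4)
im=a['pixels'];save(cv2.resize(im[150:320,250:450],None,fx=3,fy=3),'w5.png');P=pts(a)
q=intool(P,T);v=a['z_map']>.05
hk=v&(im.min(2)>110)&(abs(q[...,2]-.0015)<.004)&(q[...,0]>.008)&(q[...,0]<.011)&(q[...,1]>.07)&(q[...,1]<.12)
print('hook arm front',np.percentile(q[hk][:,1],[90,98,100]))
cl=v&(im.min(2)>110)&(abs(q[...,2]-.0015)<.003)&(q[...,0]<.006)&(q[...,0]>0)&(q[...,1]>.08)&(q[...,1]<.12)
print('claw',cl.sum(),np.percentile(q[cl][:,1],[0,2,98,100]))
k=v&(P[...,2]>.042)&(P[...,2]<.056)&(q[...,0]<-.005)&(q[...,1]>.06)
print('head',k.sum(),q[k].mean(0),np.percentile(q[k],[1,99],axis=0), np.argwhere(k).mean(0))
bd=v&(abs(P[...,2]-.012)<.005)&(im.min(2)>90);print('board z',np.median(P[bd][:,2]))
bt=v&(im.min(2)>150)&(q[...,1]>.028)&(q[...,1]<.058)&(abs(q[...,0]-.009)<.002)&(abs(q[...,2])<.006);print('barrel top z',bt.sum(),np.median(P[bt][:,2]) if bt.any() else 0)
E
```

```text
7.25 [0.5129 0.2403 0.042 ] [0.7799 0.626  0.0006 0.0001] [ 0.3931 -0.0858 -0.2404] 35.16188863303286
hook arm front [0.0974 0.0996 0.1   ]
claw 75 [0.0946 0.0948 0.1002 0.1006]
head 589 [-0.0225  0.0858 -0.0045] [[-0.0315  0.0776 -0.0063]
 [-0.0163  0.0943 -0.0003]] [281.1885 401.489 ]
board z 0.013377329681225986
barrel top z 439 0.039852045740373765
```

View pics/w5.png

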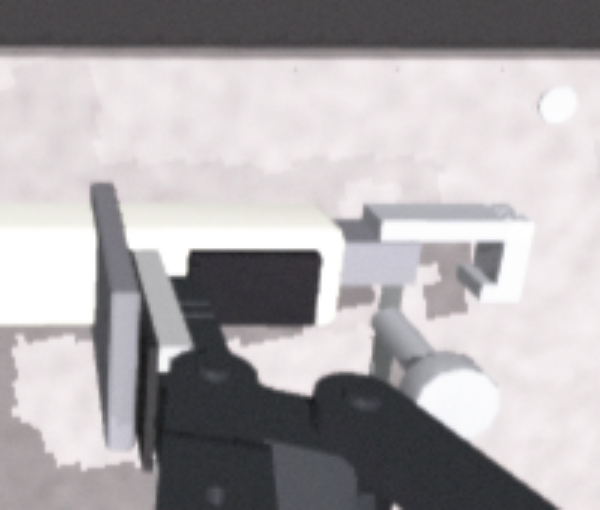

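The view shows the neck at about (395,330) in the crop, just off the barb to the right and in line with the nose–barb gap to about 1 mm. Lowering with small steps.

>>> {"api": "move_arm", "payload": {"rows": [[[0, 0, 0, 0, 0.001, 0.003, 0.02], [0, 0, 0, 0, 0, 0.002, 0.02], [0, 0, 0, 0, 0, 0.002, 0.02], [0, 0, 0, 0, 0, 0.001, 0.02], [0, 0, 0, 0, 0, 0, 0.02], [0, 0, 0, 0, 0, 0, 0.02]]]}}

```text
time_s: 7.85
position: [0.5134, 0.2399, 0.0332]
ee_rot: [0.78, 0.626, -0.0, -0.0]
force: [-0.5, -0.5, -0.7]
opening: 0.412
gripper_force: 35.2
```

>>> {"api": "move_arm", "payload": {"rows": [[[0, 0, 0, 0, 0, 0.001, 0.02], [0, 0, 0, 0, 0, 0, 0.02], [0, 0, 0, 0, 0, 0, 0.02]]]}}

```text
time_s: 8.15
position: [0.5135, 0.2399, 0.033]
ee_rot: [0.78, 0.626, 0.0, 0.0]
force: [-0.4, -0.0, 4.8]
opening: 0.411
gripper_force: 37.0
```

>>> {"api": "move_arm", "payload": {"rows": [[[0, 0, 0, 0, 0, 0.001, 0.02], [0, 0, 0, 0, 0, 0, 0.02], [0, 0, 0, 0, 0, 0, 0.02]]]}}

```text
time_s: 8.45
position: [0.5136, 0.2399, 0.0329]
ee_rot: [0.78, 0.626, 0.0, 0.0]
force: [-3.4, -1.5, 12.3]
opening: 0.413
gripper_force: 39.2
```

Touchdown at TCP z ≈ 0.033. I'll back off to about 1 mm of clearance and slide towards the post.

>>> {"api": "move_arm", "payload": {"rows": [[[0, 0, 0, 0, 0, -0.0025, 0.02], [0, 0, 0, 0, 0, 0, 0.02], [0, 0, 0, -0.003, 0, 0, 0.02], [0, 0, 0, -0.003, 0, 0, 0.02], [0, 0, 0, -0.003, 0, 0, 0.02], [0, 0, 0, -0.002, 0, 0, 0.02], [0, 0, 0, 0, 0, 0, 0.02], [0, 0, 0, 0, 0, 0, 0.02]]]}}

```text
time_s: 9.25
position: [0.5111, 0.2291, 0.0338]
ee_rot: [0.78, 0.626, 0.0, -0.0]
force: [-0.3, 0.8, -1.9]
opening: 0.413
gripper_force: 35.2
```

```bash
python3 - <<'E'
from h import *
np.set_printoptions(precision=4,suppress=True)
a=grab('wrist')
T,s=tcp();print(s['time_s'],s['position'],s['ee_rot'],s['force'],s['opening']*85.4)
im=a['pixels'];save(cv2.resize(im[190:310,310:450],None,fx=4,fy=4,interpolation=cv2.INTER_CUBIC),'w6.png');P=pts(a)
q=intool(P,T);v=a['z_map']>.05
cl=v&(im.min(2)>110)&(abs(q[...,2]-.0015)<.003)&(q[...,0]<.006)&(q[...,0]>0)&(q[...,1]>.08)&(q[...,1]<.12)
print('claw',cl.sum(),np.percentile(q[cl][:,1],[0,2,98,100]))
k=v&(P[...,2]>.042)&(P[...,2]<.056)&(q[...,0]<.0)&(q[...,1]>.07)
print('head',k.sum(),q[k].mean(0),np.percentile(q[k],[1,99],axis=0))
E
```

```text
9.3 [0.5111 0.2292 0.0338] [ 0.7798  0.626   0.0001 -0.    ] [ 0.9943 -0.1023 -1.46  ] 35.14653439148654
claw 69 [0.0939 0.0946 0.1003 0.1005]
head 830 [-0.0125  0.0843 -0.0128] [[-0.0217  0.0767 -0.0147]
 [-0.0052  0.0932 -0.0085]]
```

View pics/w6.png

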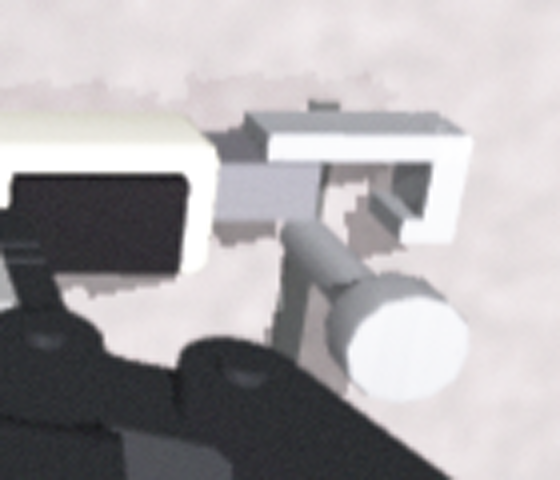

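Head centre is now 13 mm to the right of the tool line and 85 mm ahead, with the gap's centre at 84.7 mm, so it is well lined up. Entering in small steps.

>>> {"api": "move_arm", "payload": {"rows": [[[0, 0, 0, -0.001, 0, 0, 0.02], [0, 0, 0, -0.001, 0, 0, 0.02], [0, 0, 0, -0.001, 0, 0, 0.02], [0, 0, 0, -0.001, 0, 0, 0.02], [0, 0, 0, 0, 0, 0, 0.02], [0, 0, 0, 0, 0, 0, 0.02]]]}}

```text
time_s: 9.9
position: [0.5102, 0.2252, 0.0338]
ee_rot: [0.78, 0.626, 0.0, -0.0]
force: [0.0, -0.2, -1.3]
opening: 0.41
gripper_force: 35.2
```

>>> {"api": "move_arm", "payload": {"rows": [[[0, 0, 0, -0.001, 0, 0, 0.02], [0, 0, 0, 0, 0, 0, 0.02], [0, 0, 0, 0, 0, 0, 0.02]]]}}

```text
time_s: 10.2
position: [0.51, 0.2242, 0.0338]
ee_rot: [0.78, 0.626, 0.0, 0.0]
force: [-0.0, -0.2, -1.4]
opening: 0.412
gripper_force: 35.2
```

>>> {"api": "move_arm", "payload": {"rows": [[[0, 0, 0, -0.001, 0, 0, 0.02], [0, 0, 0, 0, 0, 0, 0.02], [0, 0, 0, 0, 0, 0, 0.02]]]}}

```text
time_s: 10.5
position: [0.5097, 0.2232, 0.0338]
ee_rot: [0.78, 0.626, 0.0, 0.0]
force: [0.0, -0.3, -1.1]
opening: 0.415
gripper_force: 35.2
```

>>> {"api": "move_arm", "payload": {"rows": [[[0, 0, 0, -0.001, 0, 0, 0.02], [0, 0, 0, 0, 0, 0, 0.02], [0, 0, 0, 0, 0, 0, 0.02]]]}}

```text
time_s: 10.8
position: [0.5095, 0.2222, 0.0338]
ee_rot: [0.78, 0.626, -0.0, 0.0]
force: [0.0, -0.7, -1.0]
opening: 0.412
gripper_force: 35.2
```

>>> {"api": "move_arm", "payload": {"rows": [[[0, 0, 0, -0.001, 0, 0, 0.02], [0, 0, 0, 0, 0, 0, 0.02], [0, 0, 0, -0.001, 0, 0, 0.02], [0, 0, 0, 0, 0, 0, 0.02], [0, 0, 0, 0, 0, 0, 0.02]]]}}

```text
time_s: 11.3
position: [0.5091, 0.2203, 0.0338]
ee_rot: [0.78, 0.626, 0.0, 0.0]
force: [0.1, 0.6, -1.1]
opening: 0.411
gripper_force: 35.2
```

>>> {"api": "move_arm", "payload": {"rows": [[[0, 0, 0, -0.001, 0, 0, 0.02], [0, 0, 0, 0, 0, 0, 0.02], [0, 0, 0, -0.001, 0, 0, 0.02], [0, 0, 0, 0, 0, 0, 0.02], [0, 0, 0, -0.001, 0, 0, 0.02], [0, 0, 0, 0, 0, 0, 0.02], [0, 0, 0, 0, 0, 0, 0.02]]]}}

```text
time_s: 12.0
position: [0.5084, 0.2173, 0.0338]
ee_rot: [0.78, 0.626, 0.0, 0.0]
force: [-0.9, -0.9, -1.0]
opening: 0.409
gripper_force: 35.2
```

>>> {"api": "move_arm", "payload": {"rows": [[[0, 0, 0, -0.001, 0, 0, 0.02], [0, 0, 0, 0, 0, 0, 0.02], [0, 0, 0, -0.001, 0, 0, 0.02], [0, 0, 0, 0, 0, 0, 0.02], [0, 0, 0, 0, 0, 0, 0.02]]]}}

```text
time_s: 12.5
position: [0.508, 0.2154, 0.0339]
ee_rot: [0.78, 0.626, 0.0, 0.0]
force: [1.2, -0.4, -0.4]
opening: 0.41
gripper_force: 35.2
```

Neck should be near probe y ≈ +1; single 0.7 mm steps now, feeling for the arm.

>>> {"api": "move_arm", "payload": {"rows": [[[0, 0, 0, -0.0007, 0, 0, 0.02], [0, 0, 0, 0, 0, 0, 0.02], [0, 0, 0, 0, 0, 0, 0.02]]]}}

```text
time_s: 12.8
position: [0.5079, 0.2147, 0.0338]
ee_rot: [0.78, 0.626, 0.0, 0.0]
force: [0.1, -0.0, -0.6]
opening: 0.405
gripper_force: 35.2
```

>>> {"api": "move_arm", "payload": {"rows": [[[0, 0, 0, -0.0007, 0, 0, 0.02], [0, 0, 0, 0, 0, 0, 0.02], [0, 0, 0, 0, 0, 0, 0.02]]]}}

```text
time_s: 13.1
position: [0.5077, 0.214, 0.0338]
ee_rot: [0.78, 0.626, 0.0, 0.0]
force: [-0.3, -0.2, -1.9]
opening: 0.411
gripper_force: 35.2
```

>>> {"api": "move_arm", "payload": {"rows": [[[0, 0, 0, -0.0007, 0, 0, 0.02], [0, 0, 0, 0, 0, 0, 0.02], [0, 0, 0, 0, 0, 0, 0.02]]]}}

```text
time_s: 13.4
position: [0.5076, 0.2134, 0.0338]
ee_rot: [0.78, 0.626, 0.0, 0.0]
force: [0.0, -0.3, -1.2]
opening: 0.412
gripper_force: 35.2
```

>>> {"api": "move_arm", "payload": {"rows": [[[0, 0, 0, -0.0007, 0, 0, 0.02], [0, 0, 0, 0, 0, 0, 0.02], [0, 0, 0, 0, 0, 0, 0.02]]]}}

```text
time_s: 13.7
position: [0.5074, 0.2126, 0.0338]
ee_rot: [0.78, 0.626, -0.0, 0.0]
force: [0.2, -0.3, -1.4]
opening: 0.41
gripper_force: 35.2
```

>>> {"api": "move_arm", "payload": {"rows": [[[0, 0, 0, -0.0007, 0, 0, 0.02], [0, 0, 0, 0, 0, 0, 0.02], [0, 0, 0, 0, 0, 0, 0.02]]]}}

```text
time_s: 14.0
position: [0.5072, 0.212, 0.0338]
ee_rot: [0.78, 0.626, -0.0, 0.0]
force: [0.4, 0.4, -0.1]
opening: 0.406
gripper_force: 35.2
```

>>> {"api": "move_arm", "payload": {"rows": [[[0, 0, 0, -0.0006, 0, 0, 0.02], [0, 0, 0, 0, 0, 0, 0.02], [0, 0, 0, 0, 0, 0, 0.02]]]}}

```text
time_s: 14.3
position: [0.5072, 0.2118, 0.0339]
ee_rot: [0.78, 0.626, 0.0, -0.0]
force: [-0.1, 1.1, -1.0]
opening: 0.411
gripper_force: 35.2
```

Contact felt: position stalled and y force rose to about 1 N, so the neck is against the hook's arm. Easing off, setting down, and opening gradually.

>>> {"api": "move_arm", "payload": {"rows": [[[0, 0, 0, 0.0004, 0, 0, 0.02], [0, 0, 0, 0, 0, 0.0008, 0.02], [0, 0, 0, 0, 0, 0.0005, 0.02], [0, 0, 0, 0, 0, 0, 0.02], [0, 0, 0, 0, 0, 0, 0.02]]]}}

```text
time_s: 14.8
position: [0.5074, 0.2119, 0.033]
ee_rot: [0.78, 0.626, 0.0, 0.0]
force: [-1.1, 0.7, 5.4]
opening: 0.411
gripper_force: 37.1
```

>>> {"api": "move_arm", "payload": {"rows": [[[0, 0, 0, 0, 0, 0, 0.036], [0, 0, 0, 0, 0, 0, 0.038], [0, 0, 0, 0, 0, 0, 0.04], [0, 0, 0, 0, 0, 0, 0.042], [0, 0, 0, 0, 0, 0, 0.044], [0, 0, 0, 0, 0, 0, 0.046], [0, 0, 0, 0, 0, 0, 0.05], [0, 0, 0, 0, 0, 0, 0.056], [0, 0, 0, 0, 0, 0, 0.062], [0, 0, 0, 0, 0, 0, 0.062]]]}}

```text
time_s: 15.8
position: [0.5073, 0.2117, 0.0326]
ee_rot: [0.78, 0.626, 0.0, 0.0]
force: [0.4, 0.1, -0.4]
opening: 0.73
gripper_force: 0.0
```

```bash
python3 - <<'E'
from h import *
np.set_printoptions(precision=4,suppress=True)
a=grab('wrist')
T,s=tcp();print(s['time_s'],s['position'],s['ee_rot'],s['force'],s['opening']*85.4)
im=a['pixels'];save(cv2.resize(im[180:320,190:450],None,fx=3,fy=3),'w7.png');P=pts(a)
E
```

```text
15.85 [0.5072 0.2117 0.0326] [0.7799 0.6259 0.     0.0001] [0.1808 0.5048 0.5301] 61.98757509620504
```

View pics/w7.png

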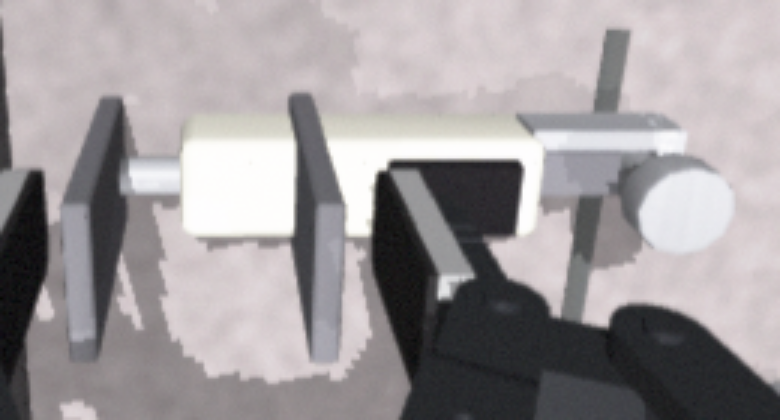

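Fingers are clear of both plates and the hook is closed behind the head at (685,205). Retreating straight up, then checking plunger and squareness.

>>> {"api": "move_arm", "payload": {"rows": [[[0, 0, 0, 0, 0, 0, 0.07], [0, 0, 0, 0, 0, -0.005, 0.07], [0, 0, 0, 0, 0, -0.015, 0.07], [0, 0, 0, 0, 0, -0.03, 0.07], [0, 0, 0, 0, 0, -0.04, 0.07], [0, 0, 0, 0, 0, -0.04, 0.07], [0, 0, 0, 0, 0, 0, 0.07], [0, 0, 0, 0, 0, 0, 0.07], [0, 0, 0, 0, 0, 0, 0.07]]]}}

```text
time_s: 16.75
position: [0.5064, 0.2113, 0.1617]
ee_rot: [0.78, 0.626, -0.001, -0.0]
force: [-0.5, -0.0, -0.2]
opening: 0.818
gripper_force: 0.0
```

```bash
python3 - <<'E'
from h import *
np.set_printoptions(precision=4,suppress=True)
a=grab('wrist')
T,s=tcp();print(s['time_s'],s['position'],s['ee_rot'],s['force'])
im=a['pixels'];P=pts(a);q=intool(P,T);v=a['z_map']>.05
c=np.array([.5913,.1967]);
k=(v&(P[...,2]>.05)&(P[...,2]<.068)&(np.hypot(P[...,0]-.54,P[...,1]-.21)<.1)).astype(np.uint8)
n,l,st,ce=cv2.connectedComponentsWithStats(k)
for i in range(1,n):
  if st[i,4]>40: x=P[l==i];print(st[i],x.mean(0),cv2.minAreaRect((x[:,:2]*1000).astype(np.float32)))
bt=v&(im.min(2)>150)&(P[...,2]>.026)&(P[...,2]<.036)&(q[...,1]<.065)&(abs(q[...,0])<.02)
print('barrel',cv2.minAreaRect((P[bt][:,:2]*1000).astype(np.float32)),np.median(P[bt][:,2]))
bd=v&(abs(P[...,2]-.012)<.005)&(im.min(2)>90);print('board z',np.median(P[bd][:,2]))
h=v&(P[...,2]>.041)&(P[...,2]<.056)&(np.hypot(P[...,0]-c[0],P[...,1]-c[1])<.02)
print('head',P[h].mean(0))
E
```

```text
16.8 [0.5062 0.2113 0.1613] [ 0.7798  0.626  -0.0013 -0.0003] [ 0.545   0.9675 -0.7087]
[235 176   8  34 203] [0.487  0.2169 0.0618] ((486.3782043457031, 215.54046630859375), (30.187833786010742, 5.145750045776367), 78.21275329589844)
[278 176   6  34 199] [0.5258 0.2084 0.0625] ((525.5782470703125, 207.03269958496094), (30.135093688964844, 4.889464855194092), 78.35093688964844)
barrel ((527.2355346679688, 208.84939575195312), (25.09739112854004, 87.07525634765625), 77.19290924072266) 0.03126233110174775
board z 0.013445289291772689
head [0.591  0.1978 0.0469]
```

Plates are 45.1 mm apart, so the plunger is at about 6.9 mm. The probe lies flat, square within 0.02 rad, with its nose about 4 mm short of the post. Handing in.

```bash
python3 -c "
from workcell import ctrl
print(ctrl.sign_off())"
```

```text
the job is handed in; nothing more can be done
None
```

The probe is clipped on the post's neck, with the plunger at about 6.9 mm by wrist-camera measurement. It lies flat and square on the board, and I've released it and handed the job in; no verdict came back.

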